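Fit the filter sleeve and open the slide valve to the pointer

ROBOT

A 6-joint arm with a two-finger parallel gripper is mounted at the origin on the work surface. World frame = base frame: x ahead of the robot, y to its left, z up, the work surface at z = 0. Lengths are in m, angles in degrees, forces in N, time in s.
With the tool pointing down it reaches from about 0.325 to 0.85 m from the base axis. Payload 15.5 kg.
Tool frame: the origin (TCP) lies midway between the tips of the shut fingers; the grasp point (between the pads) lies 19 mm behind it; y points along the fingers, x is the direction in which the jaws open and shut, and the axes are right-handed (so a half turn about y gives the same grasp; the last joint's range is limited). The gripper opens to 91 mm and grips with 3 to 60 N. Pads are 32 mm wide; open, the fingers measure 118 mm over their backs; the gripper's body (76 mm by 178 mm) begins 60 mm behind the grasp point.
Start: joints at [-76.117, 28.281, 77.091, -0, 74.628, -5.472], TCP at [0.207, -0.59, 0.214] pointing down, gripper open.
Joint ranges: [-166.48, 166.48], [-47.26, 123.95], [12.59, 153.08], [-70.14, 250.14], [6.76, 159.57], [-176.63, 176.63]. Speed limits (degrees/s): [108.29, 108.29, 147.25, 172.46, 172.46, 172.46].

INTERFACE

Orientations are given as a 3x3 rotation matrix whose columns are the frame's x, y, z axes.
In Python, from bench import ctrl gives the robot as it stands. The module is installed in compiled form; this text tells all that it offers. Calls block until the motion is done:
- ctrl.goto(position, orientation): joint-space move of the TCP to a pose.
- ctrl.move_l(position, vel=0.15, ori=None, contact_N=None): straight line of the TCP; ori=None keeps the orientation; vel is the mean speed in m/s. With contact_N (N) it stops when the force on the tool has changed by that much, and returns True; else False.
- ctrl.movej(angles): joint-space move.
- ctrl.command_gripper(opening): opening from 0.0 (shut) to 1.0 (fully open); the grip force is fixed at half the most; returns when the fingers have stopped.
- ctrl.sleep(seconds).
- ctrl.ik(position, orientation): joint angles nearest the present ones, or None.
- ctrl.read_camera(name): name is "side" or "top"; returns the picture (384x512x3 uint8, blue, green, red); there is no depth.
- ctrl.camera_params(name): a dict with "fx", "fy", "cx", "cy" (pixels), "pose" (4x4, takes a point from camera to world coordinates). Camera axes: x right, y up, looking along -z (the intrinsics and any distortion apply to the point x, -y, -z); pixel columns grow to the right and rows downward; lengths in m; the calibration is good to about 2 mm. A picture is of the moment at which its call begins. camera_params takes no time and is no camera call.
A pose or a line that the arm cannot do raises ctrl.MotionError and nothing moves.
- ctrl.sign_off(): hands the job in, once; it reports no verdict.
Readings, each from a call of its own:
- ctrl.current_t(): time.
- ctrl.current_q(): joint angles.
- ctrl.current_dq(): joint speeds.
- ctrl.current_effort(): joint torques, N m.
- ctrl.current_tool_pos(): TCP position.
- ctrl.current_eef_rot(): TCP orientation.
- ctrl.current_contact_force(): force on the tool from outside, world axes, zero at the start.
- ctrl.current_wrist_torque(): the same for the moment, N m.
- ctrl.current_grip_width(): opening from 0.0 (shut) to 1.0 (fully open).
Only numpy, scipy, OpenCV 4.12 (cv2) and the standard library are available. Lean on these libraries where they do the work, as an engineer would, in place of code of your own. Each camera call takes 0.05 s, during which the arm holds its last target. There are 200 camera calls.

TASK

Get the vacuum filter station ready: stand the loose white filter sleeve over the station's steel spigot, flange down and fully home on the deck. Only then slide the black valve grip along its track until the white line on its top lines up with the tip of the small dark steel pointer beside the track, and leave both there. Do not shift the pointer or disturb the other things on the bench.

Things in the scene. Friction and masses are not known exactly. Their poses are not given: they have to be found in the camera images.
- station: Fixed grey filter station: a box 250 (its x) by 260 (its y) by 45 mm high on rubber feet, turned by up to 0.4 rad. Origin: centre of its underside on the bench; z up; y is the direction in which the valve grip slides. A hose stub sticks out of its +y side. The deck (top face) is at z = 45 mm.
- spigot_foot (a point): Centre of the foot of the upright steel spigot, on the deck at (-60, 0, 45) mm of the station; axes as the station's. The spigot is 36 mm in diameter, 38 mm high, its top 12 mm tapering to 24 mm diameter.
- sleeve: Loose white plastic filter sleeve: an open tube standing upright, 110 mm tall, 48 mm outside diameter, bore 39 mm right through, with a flange 62 mm in diameter and 12 mm thick round its lower end. About 0.12 kg. Origin: centre of the flange's underside; z up along the tube. Its place among the sleeve, beaker and bottle is drawn anew each time.
- valve_grip (a joint): Position of the black valve grip along the station's +y, 0 to 0.15 m; starts near 0, held by about 2.5 N of friction. It is in line with the pointer when this equals the pointer's joint value.
- grip_top (a point): Middle of the valve grip's top face, on its white line, 54 mm above the deck; axes as the station's. The grip is an upright black tab 44 mm (station x) by 18 mm (station y, the sliding direction), on a foot 60 by 26 mm that reaches 12 mm above the deck. Its track runs along the station's y at station x = 55 mm.
- pointer (a joint): Position of the steel pointer along its own groove, on the same scale as the valve grip. It is already set (0.065 to 0.14 m) and stiff; it must not be moved.
- pointer_tip (a point): Tip of the small dark steel pointer, 36 mm beyond the grip's track on the +x side of the station (station x = 91 mm), 10 mm above the deck; the pointer is 29 by 22 mm, 12 mm high, and its triangular nose points at the track. Axes as the station's.
- beaker: Loose open glass beaker with a closed bottom, 68 mm diameter at the rim, 90 mm tall; a bystander. Origin: centre of its underside.
- bottle: Loose amber jar with a black cap, 62 mm diameter, 115 mm tall; a bystander. Origin: centre of its underside.
- pipette: Loose hand pipette lying on the bench on the left, about 200 mm long and 25 mm high; a bystander. Origin: under its middle, x along its length.
- tip_box: Loose blue box 85 by 125 mm, 60 mm high, on the left; a bystander. Origin: centre of its underside.
Mind the look-alikes: they are no part of the job. Leave any red or yellow look-alike of the sleeve alone.

How it is judged (in metres and radians):
On the way, in this order (a step that is already met when the one before it is completed fails the run):
1. the sleeve stands fully home over the spigot (horizontal distance between sleeve and spigot_foot below 0.004 m and z of sleeve in the frame of spigot_foot below 0.004 m and angle between sleeve's own z axis and vertical below 0.06 rad), for 0.2 s.
2. the valve grip is in line with the pointer (y of grip_top in the frame of pointer_tip between -0.004 and 0.004 m), for 0.2 s.
At the end, for the whole second after the job is handed in: The sleeve is at rest upright over the spigot, flange on the deck (within 4 mm of its foot in height and sideways, tilt under 0.06 rad), and the valve grip's line is within 4 mm of the pointer tip along the track (all of step 1 and all of step 2 and linear speed of sleeve below 0.02 m/s); the robot touches nothing.
It fails at once if the pointer is shifted by more than 3 mm (distance of pointer_tip from where it was at the start of the episode above 0.003 m).
It fails at once if a bystander (beaker, bottle, pipette or blue box) is moved by more than 25 mm or knocked over (distance of any of beaker, bottle, pipette, tip_box from where it was at the start of the episode above 0.025 m or angle between any of beaker, bottle's own z axis and vertical above 0.5 rad).
It also fails if it takes over 64 s, if anything falls off the work surface, if the arm or the gripper's body presses on something with over 40 N, if the wrist force passes 120 N, or if a joint passes its speed limit or range.

## Working session

There is one attempt and no reset: what is moved stays moved. The work goes in short steps, each a Python script; the robot and the scene stay as the last script left them, time stands still between calls to the robot, and variables do not carry over. Pictures are saved under pics/ and viewed, about 8 in all and at most 12, crops included, and the job is handed in when it is done.

```bash
mkdir -p pics
python3 - <<'E'
from bench import ctrl
import cv2
for n in("top","side"):
    cv2.imwrite(f"pics/{n}0.png",ctrl.read_camera(n)); print(n,ctrl.camera_params(n))
print(ctrl.current_t(),ctrl.current_eef_rot())
E
```

```text
top {'fx': 349.4416052505728, 'fy': 349.4416052505728, 'cx': 253.0212921151889, 'cy': 192.0639197693283, 'pose': array([[ 0.01315643,  0.9937795 , -0.11058575,  0.40765161],
       [-0.99955682,  0.01011754, -0.02799638,  0.06996728],
       [-0.02670337,  0.11090508,  0.99347219,  0.94043948],
       [ 0.        ,  0.        ,  0.        ,  1.        ]])}
side {'fx': 456.26203506243735, 'fy': 456.26203506243735, 'cx': 258.9405931234073, 'cy': 192.4383656018013, 'pose': array([[-0.96547317,  0.1754522 , -0.1925567 ,  0.31162153],
       [-0.26030837, -0.67830778,  0.68712307,  0.84919456],
       [-0.01005546,  0.71352301,  0.70055964,  0.87217866],
       [ 0.        ,  0.        ,  0.        ,  1.        ]])}
0.1 [[ 3.31424458e-01 -2.58916719e-04  9.43481723e-01]
 [-9.43481072e-01  1.11534481e-03  3.31424536e-01]
 [-1.13811879e-03 -9.99999344e-01  1.25369524e-04]]
```

View pics/top0.png

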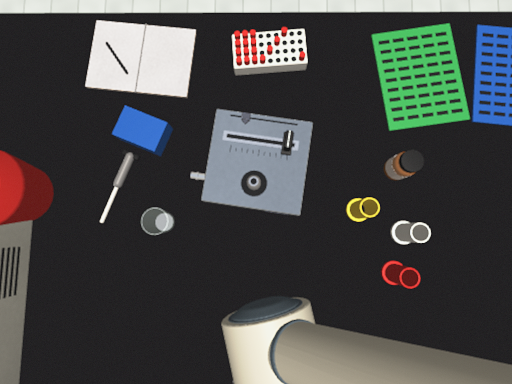

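View pics/side0.png

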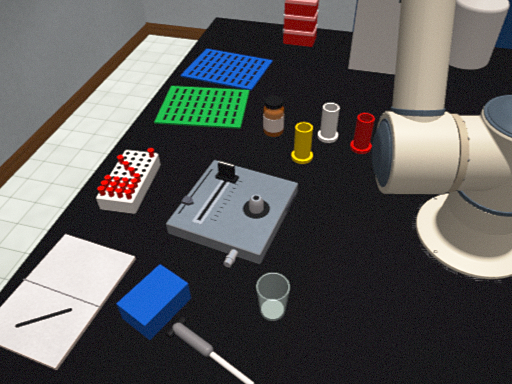

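View crops.

The top view shows the white sleeve (rim ~(421,233), flange ~(402,232)), spigot (254,182), grip (288,142) and pointer (246,118). The side view shows the same items, with the sleeve at (329,120). I'll zoom in on these next.

```bash
cat > h.py <<'E'
import numpy as np, cv2
from bench import ctrl
def proj(n,P):
    c=ctrl.camera_params(n);T=np.linalg.inv(c["pose"]);p=T[:3,:3]@np.asarray(P,float)+T[:3,3]
    return np.array([c["cx"]+c["fx"]*p[0]/-p[2],c["cy"]-c["fy"]*p[1]/-p[2]])
def ray(n,uv):
    c=ctrl.camera_params(n);d=c["pose"][:3,:3]@np.array([(uv[0]-c["cx"])/c["fx"],-(uv[1]-c["cy"])/c["fy"],-1])
    return c["pose"][:3,3],d
def onz(n,uv,z):
    o,d=ray(n,uv);return o+d*(z-o[2])/d[2]
def tri(a,b):
    A=[];B=[]
    for n,uv in(("top",a),("side",b)):
        o,d=ray(n,uv);d=d/np.linalg.norm(d);M=np.eye(3)-np.outer(d,d);A.append(M);B.append(M@o)
    return np.linalg.lstsq(np.vstack(A),np.hstack(B),rcond=None)[0]
E
python3 - <<'E'
import cv2,numpy as np
t=cv2.imread("pics/top0.png");s=cv2.imread("pics/side0.png")
def crop(i,x,y,w,h,k):
    c=cv2.resize(i[y:y+h,x:x+w],None,fx=k,fy=k,interpolation=cv2.INTER_CUBIC)
    for g in range(-(-x//10)*10,x+w,10): cv2.putText(c,str(g),((g-x)*k,8),0,.3,(0,255,255));cv2.line(c,((g-x)*k,10),((g-x)*k,14),(0,255,255))
    for g in range(-(-y//10)*10,y+h,10): cv2.putText(c,str(g),(0,(g-y)*k+4),0,.3,(0,255,255));cv2.line(c,(20,(g-y)*k),(24,(g-y)*k),(0,255,255))
    return c
cv2.imwrite("pics/a.png",crop(t,190,102,130,116,5))
o=np.zeros((600,800,3),np.uint8)
a=crop(s,160,155,145,110,5);o=a
cv2.imwrite("pics/b.png",o)
a=crop(t,375,205,70,70,5);b=crop(s,300,95,70,70,5);cv2.imwrite("pics/c.png",np.hstack([a,b]))
E
```

```text
(no output)
```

View pics/a.png

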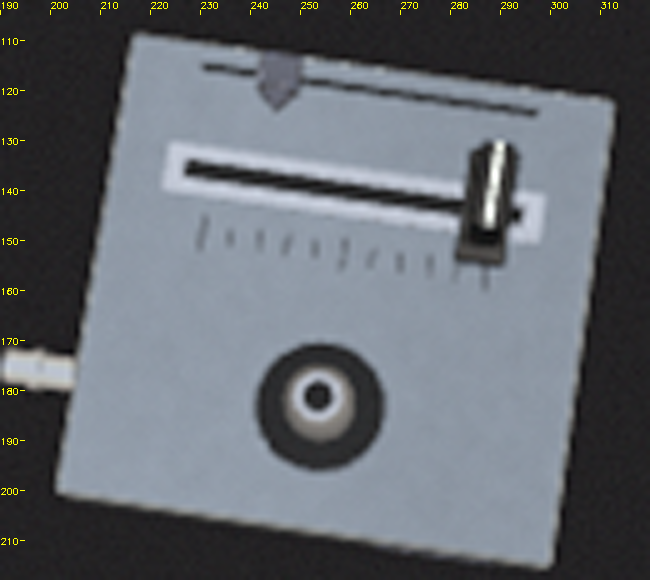

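View pics/b.png

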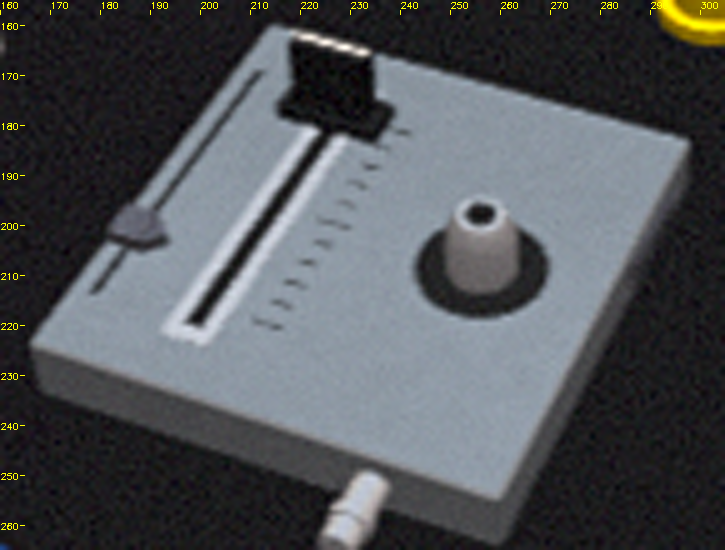

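View pics/c.png

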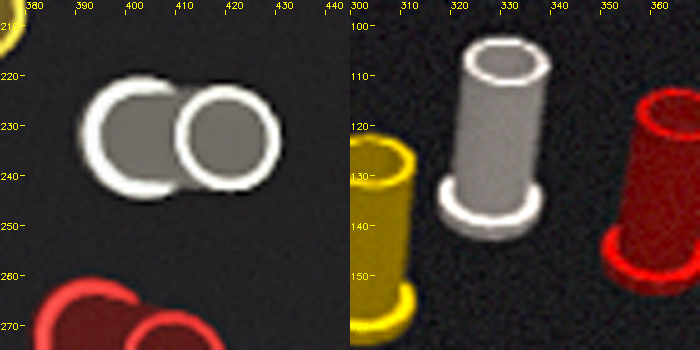

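Crops: deck corners in the top view are at ~(217,109), (313,122), (300,215), (201,200). The spigot ring is at (253.5,181) and the pointer tip at (245,124). The grip line runs (290,130)–(288,149), and the white sleeve's rim is at (418.5,232.5) top and (329.5,107) side. Next I'll measure these with masks.

Run:
```python
from h import *
np.set_printoptions(precision=4,suppress=True)
t=cv2.imread("pics/top0.png");s=cv2.imread("pics/side0.png")
def comp(m,near):
    n,l,st,c=cv2.connectedComponentsWithStats(m.astype(np.uint8)); i=l[near[1],near[0]]
    return (l==i) if i else None
hsv=lambda i:cv2.cvtColor(i,cv2.COLOR_BGR2HSV)
# deck quad
Q={}
for n,i,p in(("top",t,(270,165)),("side",s,(240,230))):
    m=(hsv(i)[...,2]>115)
    m=comp(cv2.morphologyEx(m.astype(np.uint8),cv2.MORPH_OPEN,np.ones((3,3))),p)
    m=cv2.morphologyEx(m.astype(np.uint8),cv2.MORPH_OPEN,np.ones((15,15))) if n=="top" else m.astype(np.uint8)
    c=cv2.convexHull(max(cv2.findContours(m,cv2.RETR_EXTERNAL,cv2.CHAIN_APPROX_NONE)[0],key=cv2.contourArea))
    q=cv2.approxPolyN(c,4,ensure_convex=True).reshape(-1,2).astype(float)
    W=np.array([onz(n,u,.045) for u in q]); Q[n]=W
    print(n,q.tolist(),"\n",W,"centre",W.mean(0),[np.linalg.norm(W[k]-W[k-1]) for k in range(4)])
    (c0,wh,a)=cv2.minAreaRect(W[:,:2].astype(np.float32)*1000);print(c0,wh,a)
def ell(n,i,box,lo,hi,z,inv=False):
    x,y,w,h=box;g=i[y:y+h,x:x+w].astype(int);v=g.max(2)
    m=((v>lo)&(v<hi)).astype(np.uint8)
    m=cv2.resize(m*255,None,fx=1,fy=1)
    cs=cv2.findContours(m,cv2.RETR_EXTERNAL,cv2.CHAIN_APPROX_NONE)[0];c=max(cs,key=cv2.contourArea)
    e=cv2.fitEllipse(c);uv=np.array(e[0])+[x,y];print(n,uv,e[1],onz(n,uv,z));return uv
print("disc"); a=ell("top",t,(232,162,44,42),-1,90,.046);b=ell("side",s,(237,190,37,35),-1,90,.046);print(tri(a,b))
print("spig ring");a=ell("top",t,(243,168,22,22),200,256,.083);b=ell("side",s,(246,192,19,14),200,256,.083);print(tri(a,b))
print("sleeve rim");a=ell("top",t,(409,220,22,25),200,256,.11);b=ell("side",s,(320,100,22,16),195,256,.11);print(tri(a,b))
print("sleeve flange");ell("top",t,(385,215,24,35),195,256,.012)
```

```text
top [[312.0, 125.0], [300.0, 215.0], [200.0, 200.0], [216.0, 109.0]] 
 [[ 0.6859 -0.0573  0.045 ]
 [ 0.4497 -0.0255  0.045 ]
 [ 0.4853  0.2319  0.045 ]
 [ 0.7284  0.1965  0.045 ]] centre [0.5873 0.0864 0.045 ] [np.float64(0.2573211246078911), np.float64(0.23838968314557216), np.float64(0.25987016398110135), np.float64(0.24567145321804396)]
(588.13037109375, 85.66358184814453) (259.8636779785156, 245.67144775390625) 81.71347045898438
side [[297.0, 183.0], [260.0, 255.0], [165.0, 223.0], [214.0, 160.0]] 
 [[ 0.4509 -0.0216  0.045 ]
 [ 0.4839  0.2331  0.045 ]
 [ 0.7324  0.1974  0.045 ]
 [ 0.6942 -0.0556  0.045 ]] centre [0.5904 0.0883 0.045 ] [np.float64(0.24565479620059197), np.float64(0.2568026319815502), np.float64(0.251039480416879), np.float64(0.2557907929410401)]
(589.853515625, 88.11976623535156) (256.7769470214844, 251.03944396972656) 81.82434844970703
disc
top [253.5771 182.9282] (24.22431755065918, 24.581331253051758) [0.531 0.094 0.046]
side [255.8366 208.4823] (17.643465042114258, 24.352680206298828) [0.5313 0.096  0.046 ]
[0.5316 0.0941 0.044 ]
spig ringTraceback (most recent call last):
  File "<stdin>", line 26, in <module>
  File "<stdin>", line 24, in ell
cv2.error: OpenCV(4.12.0) /io/opencv/modules/imgproc/src/shapedescr.cpp:361: error: (-201:Incorrect size of input array) There should be at least 5 points to fit the ellipse in function 'fitEllipseNoDirect'
```

Run:
```python
from h import *
np.set_printoptions(precision=4,suppress=True)
t=cv2.imread("pics/top0.png");s=cv2.imread("pics/side0.png")
def ell(n,i,box,lo,z):
    x,y,w,h=box;k=4
    v=cv2.resize(i[y:y+h,x:x+w].max(2),None,fx=k,fy=k,interpolation=cv2.INTER_CUBIC)
    cs=cv2.findContours((v>lo).astype(np.uint8),cv2.RETR_EXTERNAL,cv2.CHAIN_APPROX_NONE)[0];c=max(cs,key=len)
    e=cv2.fitEllipse(c);uv=(np.array(e[0])+.5)/k-.5+[x,y];print(n,uv,np.array(e[1])/k,onz(n,uv,z));return uv
print(t[181,245:264].max(1),s[197,246:266].max(1))
print("spig ring");a=ell("top",t,(243,170,22,22),195,.083);b=ell("side",s,(247,192,19,14),195,.083);print(tri(a,b))
print("sleeve rim");a=ell("top",t,(407,220,26,25),185,.11);b=ell("side",s,(320,100,22,16),185,.11);print(tri(a,b))
print("flange");ell("top",t,(385,215,24,35),170,.012)
# pointer tip, grip line
a=-np.radians(8.2);R=np.array([[np.cos(a),-np.sin(a)],[np.sin(a),np.cos(a)]]);C=np.array([.5909,.0868])
loc=lambda P:R.T@(P[:2]-C)*1000
for nm,n,i,uv,z in(("tip","top",t,(244.8,123.6),.055),("tip","side",s,(193,203.3),.055)):
    print(nm,n,loc(onz(n,uv,z)))
for n,i,b in(("top",t,(282,126,14,24)),("side",s,(214,158,22,12))):
    x,y,w,h=b;v=i[y:y+h,x:x+w].max(2).astype(float);v=np.where(v>170,v,0) if n=="top" else np.where((v>170),v,0)
    Y,X=np.mgrid[y:y+h,x:x+w];uv=(np.sum(X*v)/v.sum(),np.sum(Y*v)/v.sum());print("grip",n,uv,loc(onz(n,uv,.099)))
```

```text
[ 46  69 103 155 200 160  33  42  45  44  38 124 187 173 131  99  52  46
  47] [163 162 164 162 151 182 170  93  34  30  31  26  52 169 199 173 159 163
 162 165]
spig ring
top [253.3576 181.1524] [7.3542 7.9819] [0.5303 0.0937 0.083 ]
side [252.6682 199.5383] [0.4616 2.0898] [0.5369 0.1028 0.083 ]
[0.5354 0.0945 0.0743]
sleeve rim
top [419.9674 232.1927] [19.9293 20.9051] [ 0.4099 -0.2973  0.11  ]
side [330.7385 107.0576] [ 9.1354 16.3337] [ 0.4101 -0.2969  0.11  ]
[ 0.41   -0.2975  0.1096]
flange
top [402.987  232.0393] [21.6509 22.3906] [ 0.41   -0.2969  0.012 ]
tip top [89.3008 45.1413]
tip side [88.3013 52.7667]
grip top (np.float64(290.38620199146516), np.float64(140.6224118855698)) [ 50.0049 -76.9388]
grip side (np.float64(225.94055201698515), np.float64(163.2796481649985)) [ 54.8289 -71.5458]
```

Run:
```python
from h import *
t=cv2.imread("pics/top0.png");s=cv2.imread("pics/side0.png")
a=-np.radians(8.2);R=np.array([[np.cos(a),-np.sin(a)],[np.sin(a),np.cos(a)]]);C=np.array([.5909,.0868])
o=[]
for n,i,(x,y,w,h) in(("top",t,(230,104,32,32)),("side",s,(174,186,32,32))):
    k=12;c=cv2.resize(i[y:y+h,x:x+w],None,fx=k,fy=k,interpolation=cv2.INTER_NEAREST)
    for st,col in((40,(0,0,255)),(45,(0,255,0)),(50,(0,255,255)),(55,(255,255,0))):
        P=[np.r_[R@np.array([q,st/1000])+C,.055] for q in(.091,.075)]
        p=[tuple(((proj(n,q)-[x,y]+.5)*k).astype(int).tolist()) for q in P];cv2.line(c,p[0],p[1],col,1)
    o.append(c)
cv2.imwrite("pics/d.png",np.hstack(o))
```

```text
(no output)
```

View pics/d.png

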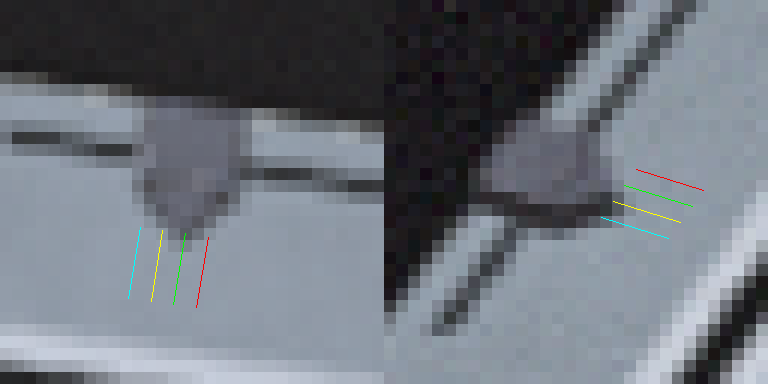

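The pointer tip is at station y ≈ 45–47 mm, and the two views agree to about 2 mm. The sleeve at (0.410, −0.297) and spigot at (0.531, 0.0945) are consistent across views. Now I'll grasp the sleeve.

```bash
cat >> h.py <<'E'
def down(ang):
    a=np.radians(ang);x=np.array([np.cos(a),np.sin(a),0]);y=np.array([0,0,-1.]);return np.column_stack([x,y,np.cross(x,y)])
E
python3 - <<'E'
from h import *
O=down(-70.7);S=[.410,-.2972]
ctrl.goto([*S,.22],O); ctrl.move_l([*S,.066],vel=.12)
ctrl.command_gripper(0.0); print("w",ctrl.current_grip_width()*91)
ctrl.move_l([*S,.225],vel=.12)
print(ctrl.current_grip_width()*91,ctrl.current_contact_force(),ctrl.ik([.531,.0945,.225],O),ctrl.current_t())
ctrl.move_l([.531,.0945,.225],vel=.2,ori=O)
ctrl.move_l([.531,.0945,.165],vel=.12)
t=ctrl.read_camera("top");s=ctrl.read_camera("side");cv2.imwrite("pics/t1.png",t);cv2.imwrite("pics/s1.png",s)
print(ctrl.current_tool_pos(),ctrl.current_t())
cv2.imwrite("pics/e.png",np.hstack([cv2.resize(t[100:230,190:330],None,fx=3,fy=3),cv2.resize(s[120:250,200:330],None,fx=2.9,fy=3)])[:,:800])
E
```

```text
w 47.44450011774389
47.778345331919915 [ 0.73344894 -0.08084378 -1.82927548] [ 3.74664446e+00  2.07354588e+01  8.83448310e+01 -2.54444375e-14
  7.09197103e+01  7.44466445e+01] 5.075
[0.53157788 0.09448731 0.16587305] 8.025
```

View pics/e.png

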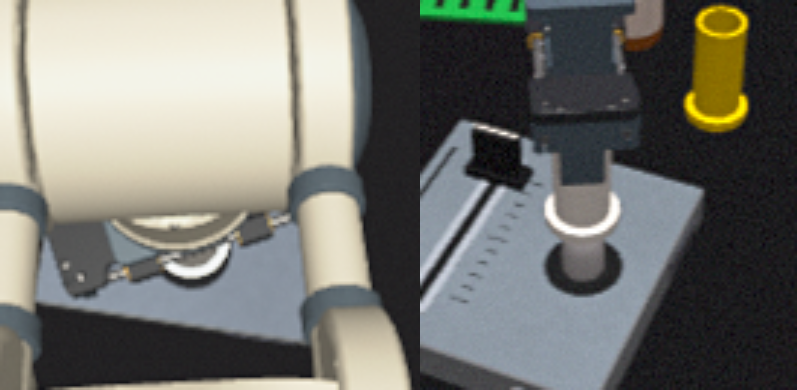

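The sleeve hangs over the spigot, with flange and spigot aligned in the side view (crop x ≈ 583 for both). I'll lower it with a contact stop.

Run:
```python
from h import *
p=[.531,.0945]
c=ctrl.move_l([*p,.108],vel=.05,contact_N=8)
print(c,ctrl.current_tool_pos(),ctrl.current_contact_force(),ctrl.current_t())
s=ctrl.read_camera("side");cv2.imwrite("pics/s2.png",s)
cv2.imwrite("pics/f.png",cv2.resize(s[120:250,190:330],None,fx=4,fy=4,interpolation=cv2.INTER_CUBIC))
```

```text
True [0.53104369 0.09410403 0.11046012] [ 1.40276124 -2.93207562  4.87601865] 9.0333
```

View pics/f.png

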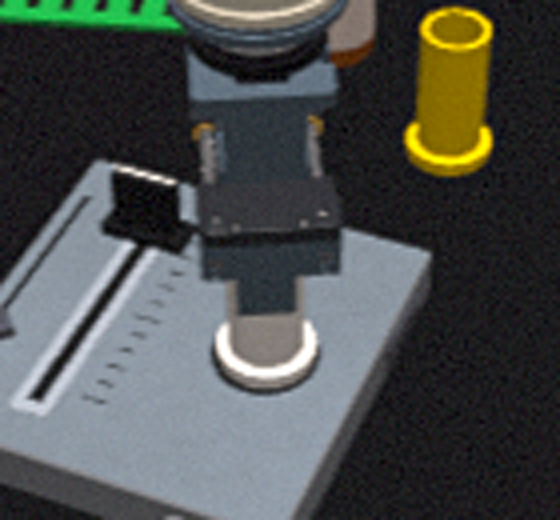

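Contact came at TCP z 0.1105, against about 0.111 expected for fully home, and the flange sits on the deck's dark disc. I'll release it, verify, then go to the valve grip.

Run:
```python
from h import *
np.set_printoptions(precision=4,suppress=True)
ctrl.command_gripper(1.0)
ctrl.move_l([.531,.0945,.225],vel=.15)
a=-np.radians(8.2);R=np.array([[np.cos(a),-np.sin(a)],[np.sin(a),np.cos(a)]]);C=np.array([.5909,.0868])
g=R@np.array([.055,-.0715])+C;print(g)
ctrl.goto([*g,.18],down(-98.2))
t=ctrl.read_camera("top");s=ctrl.read_camera("side");cv2.imwrite("pics/t3.png",t);cv2.imwrite("pics/s3.png",s)
for z,r in((.155,.024),(.045,.031)): print(proj("side",[.531,.0945,z]),proj("top",[.531,.0945,z]))
print(ctrl.current_tool_pos(),ctrl.current_t(),ctrl.current_q())
cv2.imwrite("pics/g.png",np.hstack([cv2.resize(t[100:230,190:330],None,fx=3,fy=3),cv2.resize(s[120:250,190:320],None,fx=2.9,fy=3)])[:,:800])
```

```text
[0.6351 0.0082]
[255.4479 175.8389] [252.1747 176.3561]
[256.1265 208.3655] [253.4126 182.9713]
[0.6345 0.0088 0.1799] 11.525 [-4.5973 30.9085 77.9994  0.0081 71.1322 93.5162]
```

View pics/g.png

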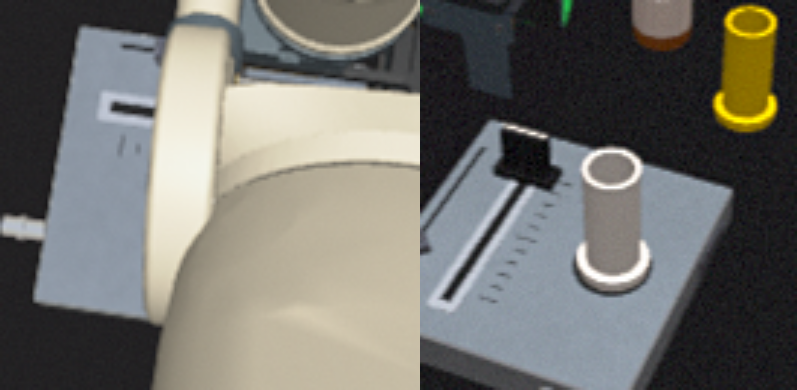

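The sleeve is seated: its rim is at side pixel (256,176), against a predicted (255.4,175.8). Next I'll grip the tab and slide it.

Run:
```python
from h import *
np.set_printoptions(precision=4,suppress=True)
a=-np.radians(8.2);R=np.array([[np.cos(a),-np.sin(a)],[np.sin(a),np.cos(a)]]);C=np.array([.5909,.0868])
W=lambda y:R@np.array([.055,y])+C
loc=lambda P:R.T@(np.array(P)[:2]-C)*1000
c=ctrl.move_l([*W(-.0715),.082],vel=.1,contact_N=15);print(c)
if not c:
    ctrl.command_gripper(0.0);print("w",ctrl.current_grip_width()*91,loc(ctrl.current_tool_pos()),ctrl.current_contact_force())
    c=ctrl.move_l([*W(.046),.082],vel=.06,contact_N=30)
    ctrl.sleep(.3);print(c,loc(ctrl.current_tool_pos()),ctrl.current_contact_force())
    ctrl.command_gripper(1.0);ctrl.move_l([*W(.046),.2],vel=.12)
    ctrl.goto([.36,-.36,.25],down(-98.2))
t=ctrl.read_camera("top");s=ctrl.read_camera("side");cv2.imwrite("pics/t4.png",t);cv2.imwrite("pics/s4.png",s)
print(ctrl.current_t())
cv2.imwrite("pics/i.png",np.hstack([cv2.resize(t[100:220,195:320],None,fx=3.2,fy=5),cv2.resize(s[150:270,160:285],None,fx=3.2,fy=5)]) if c else np.hstack([cv2.resize(t[104:224,200:300],None,fx=4,fy=4),cv2.resize(s[150:270,160:260],None,fx=4,fy=4)]))
```

```text
False
w 17.857503935598842 [ 54.9879 -71.4771] [ 1.0735  1.2224 -0.704 ]
False [54.6288 46.6128] [-5.126  -0.2264  4.0186]
20.625
```

View pics/i.png

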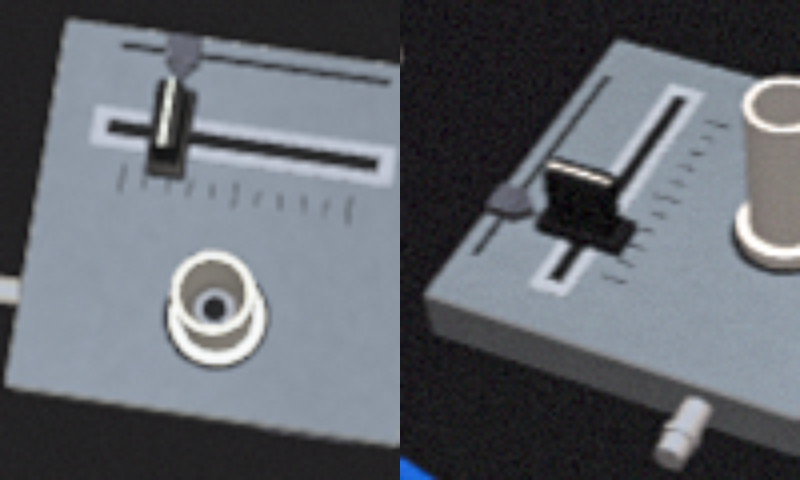

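The grip is now near the pointer, with the line at top crop (170,110) and the tip at (180,78), and the sleeve is intact. Now I'll measure the alignment numerically.

Run:
```python
from h import *
np.set_printoptions(precision=2,suppress=True)
a=-np.radians(8.2);R=np.array([[np.cos(a),-np.sin(a)],[np.sin(a),np.cos(a)]]);C=np.array([.5909,.0868])
loc=lambda P:R.T@(np.array(P)[:2]-C)*1000
I={n:cv2.imread(f"pics/{n[0]}4.png") for n in("top","side")}
box={"top":((235,119,14,24),(233,110,24,16)),"side":((195,186,22,12),(178,190,20,18))}
for n,i in I.items():
    v=i.max(2).astype(float)
    x,y,w,h=box[n][0]
    m=np.zeros(v.shape,bool);m[y:y+h,x:x+w]=v[y:y+h,x:x+w]>(185 if n=="top" else 190)
    # line only: component
    k,l,st,cc=cv2.connectedComponentsWithStats(m.astype(np.uint8))
    for j in range(1,k):
        if st[j,4]>5: print(n,"line comp",st[j],cc[j],loc(onz(n,cc[j],.099)))
    x,y,w,h=box[n][1];print(v[y:y+h,x:x+w].astype(int))
# predicted line pixel ends & tips for various y
for y in(.042,.044,.046,.048,.05):
    print(y,*[proj(n,np.r_[R@np.array([q,y])+C,z]) for n in I for q,z in((.091,.055),(.077,.099),(.033,.099))])
```

```text
top line comp [240 123   4  17  28] [241.25 131.21] [55.54 46.4 ]
[[ 67  42  37  26  28  30  33  28  36  33  36  35  31  34  34  34  37  32
   35  33  35  36  32  37]
 [136 125 119 112 124 115  81  68  45  39  31  28  30  34  34  33  34  34
   38  33  34  34  35  35]
 [174 172 170 166 175 169 145 138 118  96  90  93  82  70  63  46  39  35
   30  27  30  30  30  29]
 [173 172 173 171 173 171 175 173 155 126 124 129 121 108 102  94  91  99
  126 114  82  73  46  38]
 [141 145 153 157 164 171 173 173 148 114 119 120 121 120 122 121 118 134
  170 168 145 139 125 120]
 [ 61  66  93 105 119 135 139 141 132 121 119 119 119 118 119 120 107 129
  162 172 172 171 169 168]
 [123 117 109  95  84  56  56  58 107 131 116 117 118 118 119 119 108 132
  166 172 171 169 170 171]
 [172 172 162 154 146 131 128 125 135 136 116 117 117 116 116 118 102  95
  125 136 136 139 143 154]
 [168 169 170 171 172 172 173 169 140 104 105 107 114 123 124 121  96  76
   83  58  57  58  65  92]
 [167 168 169 171 170 169 170 164 126  85 102 106 112 121 116 110 109 134
  149 132 128 122 119 108]
 [167 168 168 169 167 16
[... 2056 characters left out ...]
3  65  32
   34  29]
 [ 79 145 171 173 147  90  88 150 173 172 169 171 174 176 170 125  43  14
   23  27]
 [135 169 174 151  93  65 129 172 169 171 173 170 165 172 171 140  80  29
   12   8]]
0.042 [246.09 123.15] [244.38 123.13] [241.56 140.28] [194.15 200.17] [197.21 189.11] [213.24 194.  ]
0.044 [245.33 123.04] [243.58 123.01] [240.76 140.16] [193.77 200.7 ] [196.81 189.63] [212.86 194.54]
0.046 [244.58 122.93] [242.79 122.9 ] [239.96 140.04] [193.38 201.22] [196.42 190.16] [212.48 195.08]
0.048 [243.82 122.82] [241.99 122.78] [239.16 139.92] [192.99 201.74] [196.02 190.69] [212.09 195.62]
0.05 [243.07 122.71] [241.2  122.67] [238.36 139.81] [192.6  202.27] [195.62 191.22] [211.71 196.16]
```

The line is at station y = 46.4–46.5 mm in both views, and the TCP said 46.6. The pointer tip is at 45–47 mm, so alignment is within about 1.5 mm. I'll make a last check of the bystanders and sleeve, then hand in.

Run:
```python
from h import *
a=cv2.imread("pics/top0.png");b=ctrl.read_camera("top");sa=cv2.imread("pics/side0.png");sb=ctrl.read_camera("side")
d=cv2.absdiff(a,b).max(2);e=cv2.absdiff(sa,sb).max(2)
for n,(x,y,w,h) in dict(beaker=(138,203,40,36),box=(108,103,68,54),pip=(96,150,42,76),pointer=(238,110,16,11)).items(): print(n,(d[y:y+h,x:x+w]>50).sum())
print("bottle side",(e[94:140,258:290]>50).sum(),"yellow",(e[118:168,285:318]>50).sum(),"red",(e[108:156,350:372]>50).sum())
v=cv2.resize(sb[166:186,243:268].max(2),None,fx=4,fy=4,interpolation=cv2.INTER_CUBIC)
c=max(cv2.findContours((v>185).astype(np.uint8),cv2.RETR_EXTERNAL,cv2.CHAIN_APPROX_NONE)[0],key=len)
uv=(np.array(cv2.fitEllipse(c)[0])+.5)/4-.5+[243,166];print("rim",uv,onz("side",uv,.155),ctrl.current_grip_width(),ctrl.current_t())
ctrl.sign_off()
```

```text
beaker 0
box 0
pip 0
pointer 0
bottle side 0 yellow 4 red 0
rim [255.51995754 175.86069489] [0.5308173  0.09453072 0.155     ] 0.9991169225916796 20.725
the job is handed in; nothing more can be done
```

The job is handed in: the white sleeve stands over the spigot, and the valve grip is in line with the pointer. It took about 21 s of the 64 s allowed. `sign_off` gives no verdict, so these are my own last checks:

- **Sleeve:** the gripper met the deck at TCP z = 0.1105 m, against about 0.111 m expected for fully home. After release, the rim in the side view sits within 0.5 mm of the measured spigot axis at its seated height. I judged that it stands upright from the rim position and pictures; I did not measure the tilt.
- **Valve grip:** after the sleeve was placed, I slid the grip until its line stood at station y = 46.4–46.5 mm in both views; the arm's own reading was 46.6 mm. The pointer tip measured 45–47 mm.
- **Disagreement:** the two camera views differ by about 2 mm on the pointer tip (top view about 45 mm, side view about 47 mm). The line is within about 1.5 mm of either, inside the 4 mm limit.
- **Bystanders:** comparing the pictures before and after showed no change at the pointer, beaker, bottle, pipette, blue box or red look-alike. The yellow look-alike showed four changed pixels, and I did not look into why.
- **Arm:** it was parked clear of everything with the gripper open.

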